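# Pack up the instrument maker's stacking parts box

## Task

Pack up the wooden parts box: leave the deep tray where it stands, put the divided tray on it and the lid on top, each layer fully down and level over the corner posts of the one below, with the horseshoe magnet (now lying on the lid) packed flat in the divided tray's empty half. Set the tray, the magnet and the lid down gently, never letting them fall, and leave everything else on the table as it is.

Things in the scene. Friction and masses are not known exactly. Their poses are not given: they have to be found in the camera images.
- base_tray: Deep pine tray, the bottom layer: 190 mm (its x) by 126 mm (its y), walls 9 mm thick and 84 mm high, open, with a speaker driver and a transformer in it and no divider. Origin: centre of its underside, z up. Loose, about 1.3 kg. (The fixed equipment along the table's far edge and at its left and right sides stands clear of the trays and is up to 150 mm tall.)
- base_rim (a point): Middle of the deep tray's rim plane, 84 mm above its underside; its axes. On each corner of the rim stands a round post, axis at x = +-77, y = +-45 mm, 14 mm in diameter, 11 mm tall, the top 6 mm a cone down to 6 mm across. The next layer's underside comes to rest on this rim, either way round.
- tray_center (a point): Centre of the divided pine tray, 32 mm above its underside; outline 190 mm (x) by 126 mm (y), z up. Walls 9 mm thick, 64 mm high, about 0.42 kg (varies). Posts on its rim as on the deep tray. Its walls run 14 mm below its floor as a skirt that drops round the posts of the tray below with 2 mm play (6 mm at their tips) until wall rests on wall.
- tray_grip (a point): Top middle of the divided tray's grip, 72 mm above its underside; tray axes. The grip is the raised middle 70 mm (along y) of a 14 mm thick divider that runs across the tray along y, 52 mm tall from the floor. Small parts in the -x half lie at least 22 mm from the divider's middle plane, up to 32 mm above the floor.
- tray_empty (a point): Middle of the floor of the divided tray's empty half (its +x half), 20 mm above the tray's underside and 46.5 mm from its centre; tray axes. The half is 79 mm (x) by 108 mm (y) inside, with an 18 mm square block in each of its two outer corners; its walls are 44 mm high inside.
- lid_center (a point): Centre of the lid, 28 mm above its underside; outline 190 mm (x) by 126 mm (y), z up. A plain board with its top 22 mm above the underside and the same 14 mm deep, 9 mm thick skirt below, fitting round the posts either way round; seated, its underside rests on the divided tray's rim. About 0.28 kg (varies).
- lid_grip (a point): Top middle of the lid's grip, 56 mm above the lid's underside; lid axes. A solid wooden bar standing on the middle of the board: 18 mm wide (x), 80 mm long (y), 34 mm tall.
- magnet_center (a point): Centre of the horseshoe magnet, half-way up its 18 mm thickness as it lies flat. Dark steel U, 58 mm long (its x, poles and a thin keeper bar at +x, round bend at -x) and 50 mm wide across the two legs (its y); each leg 14 mm wide. Lies on the lid board on the +x side of the lid's bar. About 0.22 kg (may vary).
- bottle: Bystander: green glass bottle standing among the trays, 52 mm in diameter, 190 mm tall; origin under its centre.
- screwdriver: Bystander: screwdriver with an orange handle lying along its x, from -95 mm to +101 mm of its origin, 21 mm wide and tall; origin on the table.
- stompbox: Bystander: aluminium effects pedal with three knobs, 62 mm (x) by 112 mm (y), 46 mm tall; origin under its centre.
- jar: Bystander: glass jar with a brass cap, 68 mm in diameter, 85 mm tall; origin under its centre.
- reel: Bystander: empty grey reel standing on its flange, 64 mm in diameter, 48 mm tall; origin under its centre.
- mug: Bystander: white mug, 76 mm in diameter with a handle at its +y side, 85 mm tall; origin under its centre.
- card_box: Bystander: open cardboard box, 90 mm (x) by 120 mm (y), 45 mm tall; origin under its centre.
Mind the look-alikes: they are no part of the job. What is shaped like the part that bears lid_center but grey is not meant. Leave any purple look-alike of the part that bears tray_center alone.

How it is judged:
By the outcome, as a careful person would: the job done as asked, in the order asked, and still so for the second after the job is handed in, with the robot touching nothing.
It also fails if it takes over 72 s, if anything falls off the work surface, if the arm or the gripper's body presses on something with over 40 N, if the wrist force passes 120 N, or if a joint passes its speed limit or range.

## Robot

A 7-joint arm with a two-finger parallel gripper is mounted at the origin on the work surface. World frame = base frame: x ahead of the robot, y to its left, z up, the work surface at z = 0. Lengths are in m, angles in rad, forces in N, time in s.
With the tool pointing down it reaches from about 0.425 to 1.025 m from the base axis. Payload 3.6 kg.
Tool frame: the origin (TCP) lies midway between the tips of the shut fingers; the grasp point (between the pads) lies 19 mm behind it; z points along the fingers, y is the line along which they close (so a half turn about z gives the same grasp; the last joint's range is limited). The gripper opens to 85 mm and grips with 20 to 120 N. Pads are 22 mm wide; open, the fingers measure 114 mm over their backs; the gripper's body (76 mm by 85 mm) begins 54 mm behind the grasp point. The pads swing forward as they close: fully open they stand 13 mm farther back than shut.
Start: joints at [-1.268, 0.591, 0.048, 1.609, -0.033, 0.943, -0.034], TCP at [0.28, 0.669, 0.231] pointing down, gripper open.
Joint ranges: [-2.69, 2.69], [-0.47, 2.24], [-1.27, 1.36], [0.19, 2.51], [-1.53, 4.68], [0.08, 2.07], [-3.09, 3.09]. Speed limits (rad/s): [2.57, 2.57, 3.14, 3.14, 3.14, 3.14, 3.14].

## Interface

Orientations are given as [roll, pitch, yaw] about the fixed x, y, z axes, in that order (R = Rz(yaw) Ry(pitch) Rx(roll)).
In Python, from plant import robot gives the robot as it stands.
- The arm moves only by the shell command python3 -m creep 'ROWS'. ROWS is JSON, a list that holds one entry, the list of rows, each a list of 5 numbers: the opening, from -1 (shut) to 1 (fully open), then the shift along the tool's x, y, z scaled (see below), then the turn about the tool's z scaled (see below). A call has 1 to 8 rows; each row shifts and turns the commanded pose from where the row before left it, along the tool's axes as they then stand; what a row does not reach is not made up. The controller multiplies each number of a shift by 80 mm and each number of a turn by 2 rad. A row lasts 1/8 s, in which the tool goes at most 62.5 mm and 10.7 degrees, less where a joint would pass 70% of its speed; a pose out of reach is approached as far as the arm can. A call with a number of a shift or a turn outside -1 to 1 is refused whole. A call with a gripper value outside its range is refused whole. The fingers move at their own pace and stop on an object; the grip force is fixed at half the most. Time passes only in rows, so rows that do not move let the fingers close. It gives the time, the measured TCP pose, the force, the opening and the grip force at its end, in the units of the state.
- robot.get_obs(): the state, without advancing time (a new reading comes with each control period).
- robot.get_image(name): name is "side" or "top" or "wrist"; returns (picture, depth): 400x640x3 uint8, red, green, blue; 400x640 float32, m along the optical axis (not along the pixel's ray), 0 where there is no reading.
- robot.calibration(name): a dict with "intrinsics" (3x3 intrinsics, pixels), "R" (3x3) and "t" (3): a world point X has camera coordinates R X + t; the wrist camera has in their place "hand_eye" (4x4, takes a point from camera to tool coordinates, whose origin is the TCP and whose axes are the flange's). Camera axes: x right, y down, z forward; pixel columns grow to the right and rows downward; lengths in m; the calibration is good to about 2 mm. The wrist camera is an equidistant fisheye: a pixel r from the principal point sees the ray r / f radians off the axis. A picture is of the moment at which its call begins: read the wrist's pose just before it. calibration takes no time and is no camera call.
- robot.close_job(): hands the job in; it is judged then, once.
The state is a dict: "time_s": time; "joint_pos": joint angles; "dq": joint speeds; "tau": joint torques, N m; "eef_pos": TCP position; "eef_rot": TCP orientation; "ft_force": force on the tool from outside, world axes, zero at the start; "ft_torque": the same for the moment, N m; "opening": finger opening in m; "grasp_force": force on a finger pad.
Only numpy, scipy, OpenCV 4.12 (cv2) and the standard library are available. Lean on these libraries where they do the work, as an engineer would, in place of code of your own. Each camera call takes 0.05 s, during which the arm holds its last target. There are 200 camera calls.

## Working session

There is one attempt and no reset: what is moved stays moved. The work goes in short steps, Python scripts to look and compute and a shell command to move; the robot and the scene stay as the last step left them, time stands still between calls to the robot, and variables do not carry over. Pictures are saved under pics/ and viewed, at most 10 in all, crops included, and the job is handed in when it is done.

```bash
ls; mkdir -p pics; python3 - <<'E'
from plant import robot
import cv2,numpy as np
np.set_printoptions(precision=4,suppress=True)
o=robot.get_obs();print(o)
for n in("top","side"):
    im,d=robot.get_image(n);np.savez(f"{n}0.npz",im=im,d=d)
    cv2.imwrite(f"pics/{n}0.png",im[:,:,::-1])
    print(n,robot.calibration(n))
print(robot.calibration("wrist"))
E
```

```text
pics
{'time_s': 0.0, 'joint_pos': array([-1.2685,  0.5921,  0.0483,  1.6098, -0.0333,  0.9427, -0.0337]), 'dq': array([ 0.0006,  0.0001,  0.    , -0.0005, -0.0012, -0.0022,  0.0004]), 'tau': array([  0.0012, -54.8679,   1.5468, -19.8121,   0.0094,   0.0085,
        -0.    ]), 'eef_pos': array([0.2792, 0.6682, 0.2302]), 'eef_rot': array([-3.1394,  0.0001,  2.7459]), 'ft_force': array([0.2792, 0.6235, 0.3314]), 'ft_torque': array([ 0.0139, -0.0082, -0.0128]), 'grasp_force': 0.0, 'opening': 0.08537976971400711}
top {'intrinsics': array([[436.6341,   0.    , 312.5718],
       [  0.    , 436.6341, 195.7516],
       [  0.    ,   0.    ,   1.    ]]), 'R': array([[-0.0155, -0.9997,  0.0179],
       [-0.9816,  0.0118, -0.1906],
       [ 0.1904, -0.0205, -0.9815]]), 't': array([0.0007, 0.4742, 1.1822])}
side {'intrinsics': array([[390.3987,   0.    , 325.5263],
       [  0.    , 390.3987, 194.7141],
       [  0.    ,   0.    ,   1.    ]]), 'R': array([[ 0.9706, -0.2404, -0.0141],
       [-0.1677, -0.6324, -0.7563],
       [ 0.1729,  0.7364, -0.6541]]), 't': array([-0.4506,  0.1451,  1.2362])}
{'intrinsics': array([[309.7069,   0.    , 322.4797],
       [  0.    , 309.7069, 200.573 ],
       [  0.    ,   0.    ,   1.    ]]), 'hand_eye': array([[-0.0008, -0.9606, -0.2779,  0.0715],
       [ 1.    , -0.0007, -0.0005, -0.0006],
       [ 0.0003, -0.2779,  0.9606, -0.1423],
       [ 0.    ,  0.    ,  0.    ,  1.    ]])}
```

View pics/top0.png

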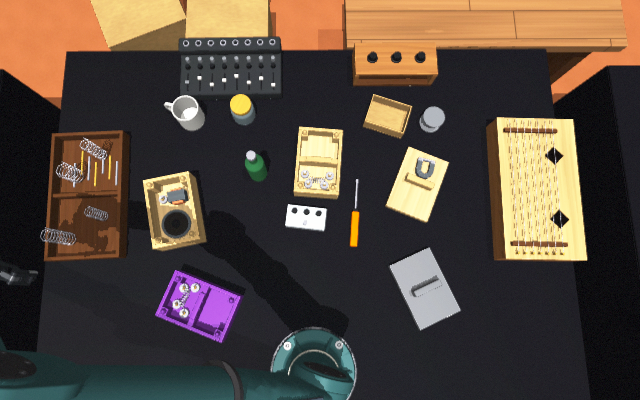

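View pics/side0.png

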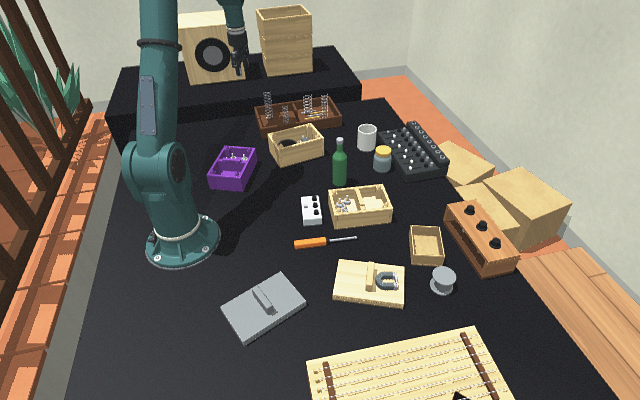

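The top view shows the deep tray at (174,211), the divided tray at (318,163), with parts in its near half and its empty half farther away. The lid is at (418,184) with the magnet at (424,167). The bottle is at (255,165), between the deep and divided trays. The purple (200,305) and grey (424,288) look-alikes are to be left alone.

```bash
cat > h.py <<'E'
import numpy as np,cv2
from plant import robot
np.set_printoptions(precision=4,suppress=True)
def cloud(name,im=None,d=None):
    if im is None: im,d=robot.get_image(name)
    c=robot.calibration(name);K=c["intrinsics"]
    v,u=np.mgrid[:400,:640]
    P=np.stack([(u-K[0,2])/K[0,0]*d,(v-K[1,2])/K[1,1]*d,d],-1)
    W=(P-c["t"])@c["R"]
    W[d==0]=np.nan
    return im,W
def rect(xy):
    (cx,cy),(w,h),a=cv2.minAreaRect(xy.astype(np.float32)*1000)
    if w<h: w,h,a=h,w,a+90
    a=(a+90)%180-90
    return np.array([cx,cy,w,h,a])
E
python3 - <<'E'
from h import *
rois={"top":dict(base=(138,165,212,258),tray=(285,120,352,206),lid=(380,140,455,228)),
"side":dict(base=(264,118,330,172),tray=(322,178,402,234),lid=(326,252,412,312))}
hz=dict(base=(.078,.09),tray=(.058,.07),lid=(.016,.028))
for n in("top","side"):
    z=np.load(n+"0.npz");im,W=cloud(n,z["im"],z["d"])
    hsv=cv2.cvtColor(im,cv2.COLOR_RGB2HSV)
    pine=(hsv[...,0]>12)&(hsv[...,0]<32)&(hsv[...,1]>60)&(hsv[...,2]>100)
    tb=W[300:330,100:130] if n=="top" else W[270:300,150:180]
    print(n,"table z",np.nanmedian(tb[...,2]))
    for k,(a,b,c,d) in rois[n].items():
        w=W[b:d,a:c];p=pine[b:d,a:c]
        h=np.histogram(w[p][:,2],bins=np.arange(0,.12,.004))[0]
        s=p&(w[...,2]>hz[k][0])&(w[...,2]<hz[k][1])
        print(k,h,"rect",rect(w[s][:,:2]),s.sum())
        if k=="lid":
            g=(w[...,2]>.048)&(w[...,2]<.062)&p; print(" bar",rect(w[g][:,:2]),g.sum(),np.median(w[g][:,2]))
            m=(hsv[b:d,a:c,1]<90)&(w[...,2]>.034)&(w[...,2]<.046)
            m=cv2.morphologyEx(m.astype(np.uint8),cv2.MORPH_OPEN,np.ones((2,2)))>0
            print(" mag",rect(w[m][:,:2]),m.sum(),np.median(w[m][:,2]),w[m].mean(0))
        if k=="tray":
            g=(w[...,2]>.0695)&(w[...,2]<.08)&p;print(" top pts",g.sum()); 
            G=w[g]; print(rect(G[:,:2]))
E
```

```text
top table z 0.0007599450118326317
base [ 21  15  25  38 231 415 137  62  63  73  70  64  85  93  77  73  79  67
  78  89 342 464  98  39   8   1   0   0   0] rect [436.1053 377.7145 191.141  127.5625  11.2725] 930
tray [ 28  16  10  23 225 402 112  46  46  61  51  58  46  51  56 313 462 148
 105  23   1   0   0   0   0   0   0   0   0] rect [573.97   -22.4803 191.716  125.907   -5.1593] 902
 top pts 198
[567.6238 -23.5826 181.6124 114.9294  -0.5143]
lid [  33   15   18   21  201 1022  697   59   10   21   12   19   15   64
  102    9    0    0    0    0    0    0    0    0    0    0    0    0
    0] rect [ 513.2562 -310.3969  192.499   126.6689  -23.1485] 1920
 bar [ 512.4982 -310.3203   80.244    18.4295   66.9081] 189 0.05645573054749071
 mag [ 547.631  -333.5407   63.8562   55.0581  -15.3348] 226 0.04012974732064342 [ 0.552  -0.3325  0.0376]
side table z 0.001715448223227481
base [ 24  43  54  51  46  47  66  51  57  76  64  75  73  94  87  68  81  89
  99  77  92 173  47  15   6   1   0   0   0] rect [434.9478 378.5759 192.0786 136.3633  10.559 ] 338
tray [ 34  53  54  53  63  99  89 101 111 100  98 105 115 108 106 141 322  57
  71  14   1   0   0   0   0   0   0   0   0] rect [574.0119 -19.796  191.2283 132.9383  -5.5439] 553
 top pts 113
[572.8512 -18.8447 188.7292 106.4141  -5.2048]
lid [ 48  60  67  66  61 228 100   9   8   6  10   7   5  50  90   5   0   0
   0   0   0   0   0   0   0   0   0   0   0] rect [ 533.5014 -285.6315  209.8341  188.04    -23.5592] 389
 bar [ 513.0186 -307.8643   80.8875   17.6579   67.023 ] 150 0.0567609398959889
 mag [ 568.0546 -339.0564   74.8865   42.5312   23.8293] 251 nan [nan nan nan]
```

```bash
python3 - <<'E'
from h import *
z=np.load("top0.npz");im,W=cloud("top",z["im"],z["d"])
a=cv2.resize(im[118:208,280:360],None,fx=5,fy=5,interpolation=cv2.INTER_CUBIC)
b=cv2.resize(im[140:230,380:460],None,fx=5,fy=5,interpolation=cv2.INTER_CUBIC)
cv2.imwrite("pics/crop0.png",np.hstack([a,b])[:,:,::-1])
g=(W[...,2]>.1)&(W[...,2]<.2);g[:, :235]=0;g[:,275:]=0;g[:140]=0;g[190:]=0
print("bottle",W[g].mean(0),W[g].max(0))
# parts in tray, tray frame
c=np.array([.574,-.0215]);t=np.radians(-5.2);R=np.array([[np.cos(t),-np.sin(t)],[np.sin(t),np.cos(t)]])
w=W[118:208,280:360].reshape(-1,3);l=(w[:,:2]-c)@R
for x in range(-50,12,4):
    s=(l[:,0]*1e3>x)&(l[:,0]*1e3<x+4)&(abs(l[:,1])<.025);print(x,s.sum(),np.round(np.percentile(w[s,2],[50,95,100])*1e3))
# magnet, lid frame
c=np.array([.513,-.3095]);t=np.radians(-23.1);R=np.array([[np.cos(t),-np.sin(t)],[np.sin(t),np.cos(t)]])
hsv=cv2.cvtColor(im,cv2.COLOR_RGB2HSV)
m=(hsv[...,2]<150)&(hsv[...,1]<120)&(W[...,2]>.032)&(W[...,2]<.046)
l=(W[...,:2]-c)@R
m&=(abs(l[...,0])<.1)&(abs(l[...,1])<.07)
print(m.sum(),rect(l[m]))
for y in range(-34,35,4):
    s=[ "#" if (m&(abs(l[...,0]*1e3-x)<2)&(abs(l[...,1]*1e3-y)<2)).any() else "." for x in range(0,90,4)]
    print(y,"".join(s))
E
```

```text
bottle [0.5465 0.149  0.1437] [0.5754 0.1752 0.1964]
-50 23 [25. 42. 42.]
-46 19 [24. 37. 39.]
-42 16 [22. 26. 30.]
-38 20 [20. 26. 32.]
-34 25 [21. 26. 33.]
-30 27 [21. 24. 33.]
-26 20 [20. 24. 27.]
-22 22 [21. 24. 24.]
-18 24 [21. 26. 27.]
-14 22 [20. 25. 26.]
-10 94 [45. 71. 79.]
-6 40 [72. 76. 76.]
-2 25 [74. 76. 77.]
2 22 [74. 76. 78.]
6 6 [71. 73. 73.]Traceback (most recent call last):
  File "<stdin>", line 12, in <module>
    return _quantile_unchecked(
        a, q, axis, out, overwrite_input, method, keepdims, weights)
    return _ureduce(a,
                    func=_quantile_ureduce_func,
    ...<5 lines>...
                    overwrite_input=overwrite_input,
                    method=method)
    r = func(a, **kwargs)
    result = _quantile(arr,
                       quantiles=q,
    ...<2 lines>...
                       out=out,
                       weights=wgt)
    slices_having_nans = np.isnan(arr[-1, ...])
                                  ~~~^^^^^^^^^
IndexError: index -1 is out of bounds for axis 0 with size 0
```

View pics/crop0.png

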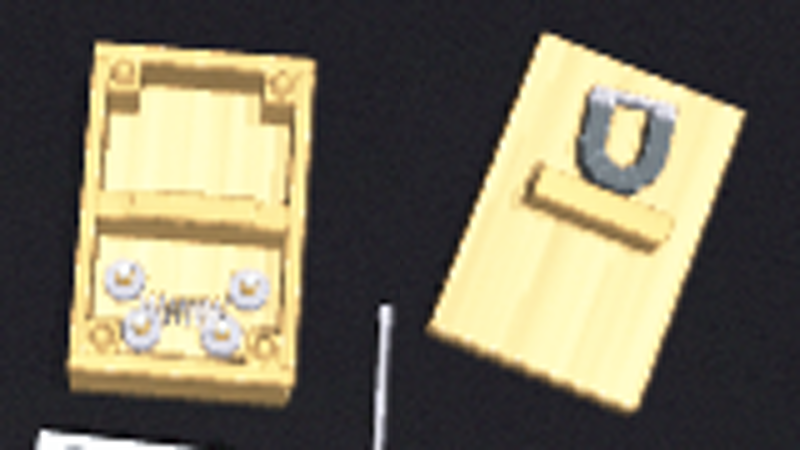

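The left crop shows the tray's empty half at the top, and no parts near the divider's middle. The right crop shows the magnet with poles and keeper up at (633,97) and bend at (625,188), close to the bar.

```bash
python3 - <<'E'
from h import *
z=np.load("top0.npz");im,W=cloud("top",z["im"],z["d"])
hsv=cv2.cvtColor(im,cv2.COLOR_RGB2HSV)
c=robot.calibration("top");K=c["intrinsics"]
m=((hsv[...,0]<10)|(hsv[...,0]>34)|(hsv[...,1]<50))
a=np.zeros_like(m);a[152:182,410:440]=1
m=(m&a).astype(np.uint8)
n,l,st,ce=cv2.connectedComponentsWithStats(m);k=1+st[1:,4].argmax();print(st[1:])
m=l==k
v,u=np.nonzero(m)
ray=np.stack([(u-K[0,2])/K[0,0],(v-K[1,2])/K[1,1],u*0+1],-1)@c["R"]
C=-c["R"].T@c["t"]
P=C+ray*((.040-C[2])/ray[:,2])[:,None]
print("outline at z=.04",rect(P[:,:2]))
for s in np.arange(.50,.60,.005):
    q=P[abs(P[:,0]-s)<.0025,1]
    if len(q):print(round(s,3),q.min(),q.max(),(q.min()+q.max())/2)
g=(W[...,2]>.036)&(W[...,2]<.044)&m
Q=W[g];print("depth pts",rect(Q[:,:2]),g.sum())
t=-np.radians(23.1);bar=np.array([.5128,-.3095])
for sx in(-9,9):
  for sy in(-40,40):print("bar corner",bar+np.array([np.cos(t)*sx-np.sin(t)*sy,np.sin(t)*sx+np.cos(t)*sy])/1e3)
E
```

```text
[[425 152  15   6  51]
 [416 157  19  22 238]]
outline at z=.04 [ 552.3607 -329.2854   59.6259   49.9776  -15.243 ]
0.525 -0.33443058905879325 -0.31717385563252476 -0.32580222234565903
0.53 -0.3434566429815906 -0.3060346943168505 -0.32474566864922055
0.535 -0.34653573744567145 -0.30621517383977864 -0.3263754556427251
0.54 -0.3498183234888278 -0.30351629541084024 -0.326667309449834
0.545 -0.35310712613591505 -0.3038754530520772 -0.3284912895939961
0.55 -0.3535119275235499 -0.3042352602572911 -0.3288735938904205
0.555 -0.35371460320689824 -0.3044154079973193 -0.3290650056021088
0.56 -0.35701469770189026 -0.3076648936507933 -0.33233979567634175
0.565 -0.3574239805269121 -0.3080289660918413 -0.3327264733093767
0.57 -0.3576289006161429 -0.30821124991435317 -0.332920075265248
0.575 -0.357834006827337 -0.3114718539115446 -0.33465293036944077
0.58 -0.3437365640650435 -0.31184022724187466 -0.3277883956534591
0.585 -0.32362517851639844 -0.3120246650139372 -0.31782492176516786
depth pts [ 553.7095 -330.0157   58.7712   50.478   -15.0739] 191
bar corner [ 0.4888 -0.3428]
bar corner [ 0.5202 -0.2692]
bar corner [ 0.5054 -0.3498]
bar corner [ 0.5368 -0.2762]
```

```bash
cat > plan.py <<'E'
# python3 plan.py x y z yaw_deg n : suggested shift/turn per row from present pose
import sys;from h import *
x,y,z,yw,n=map(float,sys.argv[1:6]);n=int(n)
o=robot.get_obs();p=np.array(o["eef_pos"]);y0=o["eef_rot"][2]
print("t",o["time_s"],"pos",p,"yaw",np.degrees(y0),"rot",o["eef_rot"],"F",o["ft_force"],"op",o["opening"],o["grasp_force"])
dy=(np.radians(yw)-y0+np.pi)%(2*np.pi)-np.pi
d=(np.array([x,y,z])-p)/n
for i in range(n):
    a=y0+dy*i/n
    s=np.array([np.cos(a)*d[0]+np.sin(a)*d[1],np.sin(a)*d[0]-np.cos(a)*d[1],-d[2]])/.08
    print(np.round([*s,-dy/n/2],3).tolist())
E
python3 plan.py .574 -.0215 .23 84.8 14
```

```text
t 0.1 pos [0.2792 0.6682 0.2302] yaw 157.32712110800992 rot [-3.1395  0.0001  2.7459] F [ 0.6602 -0.022  -0.0924] op 0.08555440403351267 0.0
[-0.48, -0.467, 0.0, 0.045]
[-0.52, -0.422, 0.0, 0.045]
[-0.556, -0.373, 0.0, 0.045]
[-0.588, -0.321, 0.0, 0.045]
[-0.614, -0.267, 0.0, 0.045]
[-0.636, -0.21, 0.0, 0.045]
[-0.652, -0.152, 0.0, 0.045]
[-0.663, -0.092, 0.0, 0.045]
[-0.669, -0.032, 0.0, 0.045]
[-0.669, 0.028, 0.0, 0.045]
[-0.664, 0.089, 0.0, 0.045]
[-0.653, 0.148, 0.0, 0.045]
[-0.637, 0.207, 0.0, 0.045]
[-0.616, 0.263, 0.0, 0.045]
```

```bash
python3 -m creep '[[[-0.3,-0.48,-0.467,0,0.045],[-0.3,-0.52,-0.422,0,0.045],[-0.3,-0.556,-0.373,0,0.045],[-0.3,-0.588,-0.321,0,0.045],[-0.3,-0.614,-0.267,0,0.045],[-0.3,-0.636,-0.21,0,0.045],[-0.3,-0.652,-0.152,0,0.045],[-0.3,-0.663,-0.092,0,0.045]]]'
python3 plan.py .574 -.0215 .23 84.8 7
```

```text
time_s: 1.1
eef_pos: [0.4487, 0.2734, 0.2312]
eef_rot: [-3.141, 0.0, 2.023]
ft_force: [0.0, -0.2, 0.8]
opening: 0.0296
grasp_force: 0.0
t 1.1 pos [0.4487 0.2734 0.2312] yaw 115.910636341491 rot [-3.1414  0.      2.023 ] F [ 0.0102 -0.1781  0.8081] op 0.0296379817408008 0.0
[-0.571, -0.029, 0.002, 0.039]
[-0.572, 0.016, 0.002, 0.039]
[-0.569, 0.06, 0.002, 0.039]
[-0.563, 0.104, 0.002, 0.039]
[-0.553, 0.147, 0.002, 0.039]
[-0.54, 0.189, 0.002, 0.039]
[-0.524, 0.231, 0.002, 0.039]
```

```bash
python3 -m creep '[[[-0.3,-0.571,-0.029,0,0.039],[-0.3,-0.572,0.016,0,0.039],[-0.3,-0.569,0.06,0,0.039],[-0.3,-0.563,0.104,0,0.039],[-0.3,-0.553,0.147,0,0.039],[-0.3,-0.54,0.189,0,0.039],[-0.3,-0.524,0.231,0,0.039],[-0.3,0,0,0,0]]]'
python3 plan.py .573 -.0215 .1 84.8 3
python3 - <<'E'
from h import *
im,d=robot.get_image("wrist");cv2.imwrite("pics/wrist1.png",im[:,:,::-1])
E
```

```text
time_s: 2.1
eef_pos: [0.5751, -0.0246, 0.2315]
eef_rot: [3.14, 0.003, 1.472]
ft_force: [0.3, 0.8, -0.8]
opening: 0.0298
grasp_force: 0.0
t 2.1 pos [ 0.5751 -0.0246  0.2315] yaw 84.36302672356571 rot [3.1401 0.0028 1.4724] F [ 0.2697  0.8221 -0.8062] op 0.02981519602881863 0.0
[0.012, -0.01, 0.548, -0.001]
[0.012, -0.01, 0.548, -0.001]
[0.012, -0.01, 0.548, -0.001]
```

View pics/wrist1.png

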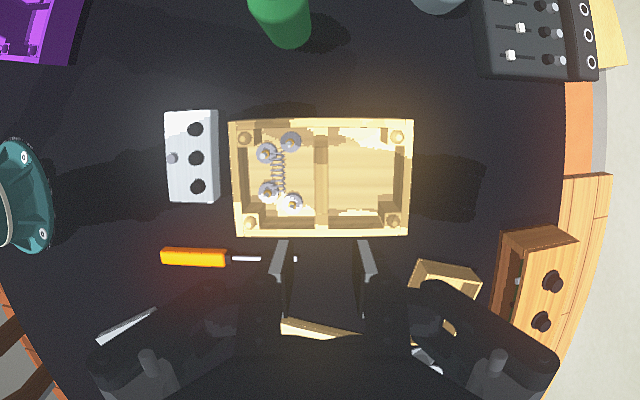

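The wrist view shows the tray centred at (321,180), the divider midway between the finger columns (280 and 360), and the parts clear of the divider's middle. I'll descend.

```bash
python3 -m creep '[[[-0.3,0.012,-0.01,0.55,0],[-0.3,0.012,-0.01,0.55,0],[-0.3,0.012,-0.01,0.5,0],[-0.3,0,0,0.25,0],[-0.3,0,0,0.25,0],[-0.3,0,0,0.2,0],[-0.3,0,0,0,0],[-0.3,0,0,0,0]]]'
python3 plan.py .573 -.0215 .045 84.8 1
```

```text
time_s: 3.15
eef_pos: [0.5724, -0.0162, 0.0478]
eef_rot: [3.141, -0.0, 1.48]
ft_force: [0.1, -0.2, -0.4]
opening: 0.0298
grasp_force: 0.0
t 3.15 pos [ 0.5724 -0.0162  0.0478] yaw 84.82125078514181 rot [ 3.1408 -0.0002  1.4804] F [ 0.0653 -0.1648 -0.3574] op 0.029799468751888745 0.0
[-0.065, 0.013, 0.035, 0.0]
```

```bash
python3 -m creep '[[[-0.3,-0.065,0.013,0.035,0],[-0.3,0,0,0,0],[-1,0,0,0,0],[-1,0,0,0,0],[-1,0,0,0,0],[-1,0,0,0,0],[-1,0,0,0,0]]]'
python3 plan.py .573 -.0215 .25 84.8 5
```

```text
time_s: 4.03
eef_pos: [0.5731, -0.0221, 0.045]
eef_rot: [3.14, 0.0, 1.48]
ft_force: [0.1, 0.1, 5.5]
opening: 0.0129
grasp_force: 59.5
t 4.025 pos [ 0.5731 -0.0221  0.045 ] yaw 84.7744402191495 rot [3.1405 0.0001 1.4796] F [0.0797 0.1492 5.5322] op 0.012927997484701739 59.466421008110046
[0.002, -0.0, -0.512, -0.0]
[0.002, -0.0, -0.512, -0.0]
[0.002, -0.0, -0.512, -0.0]
[0.002, -0.0, -0.512, -0.0]
[0.002, -0.0, -0.512, -0.0]
```

```bash
python3 -m creep '[[[-1,0,0,-0.1,0],[-1,0,0,-0.2,0],[-1,0,0,-0.4,0],[-1,0,0,-0.6,0],[-1,0,0,-0.6,0],[-1,0,0,-0.5,0],[-1,0,0,-0.35,0],[-1,0,0,0,0]]]'
python3 plan.py .4355 .378 .265 101.2 11
```

```text
time_s: 5.03
eef_pos: [0.5737, -0.022, 0.267]
eef_rot: [3.136, -0.001, 1.48]
ft_force: [0.1, -0.7, -4.6]
opening: 0.0129
grasp_force: 59.0
t 5.025 pos [ 0.5737 -0.022   0.267 ] yaw 84.79205960204497 rot [ 3.1365 -0.0011  1.4799] F [ 0.0625 -0.7175 -4.5973] op 0.012876590601887197 58.97580027580261
[0.438, -0.198, 0.002, -0.013]
[0.443, -0.186, 0.002, -0.013]
[0.448, -0.175, 0.002, -0.013]
[0.452, -0.163, 0.002, -0.013]
[0.457, -0.151, 0.002, -0.013]
[0.46, -0.139, 0.002, -0.013]
[0.464, -0.127, 0.002, -0.013]
[0.467, -0.115, 0.002, -0.013]
[0.47, -0.103, 0.002, -0.013]
[0.472, -0.09, 0.002, -0.013]
[0.474, -0.078, 0.002, -0.013]
```

```bash
python3 -m creep '[[[-1,0.2,-0.09,0,-0.006],[-1,0.44,-0.19,0,-0.013],[-1,0.444,-0.18,0,-0.013],[-1,0.45,-0.17,0,-0.013],[-1,0.454,-0.158,0,-0.013],[-1,0.458,-0.147,0,-0.013],[-1,0.462,-0.135,0,-0.013],[-1,0.465,-0.122,0,-0.013]]]'
python3 plan.py .4355 .378 .265 101.2 5
```

```text
time_s: 6.02
eef_pos: [0.4758, 0.2506, 0.2624]
eef_rot: [-3.137, 0.002, 1.677]
ft_force: [0.4, 0.1, -4.1]
opening: 0.0133
grasp_force: 58.9
t 6.025 pos [0.4758 0.2506 0.2624] yaw 96.05682312642861 rot [-3.1371  0.0016  1.6765] F [ 0.4224  0.1472 -4.108 ] op 0.013321958757432913 58.91180098056793
[0.327, -0.066, -0.007, -0.009]
[0.328, -0.061, -0.007, -0.009]
[0.329, -0.055, -0.007, -0.009]
[0.33, -0.049, -0.007, -0.009]
[0.331, -0.043, -0.007, -0.009]
```

```bash
python3 -m creep '[[[-1,0.4,-0.08,0,-0.009],[-1,0.35,-0.061,0,-0.009],[-1,0.3,-0.055,0,-0.009],[-1,0.25,-0.049,0,-0.009],[-1,0.2,-0.03,0,-0.006],[-1,0,0,0,0],[-1,0,0,0,0]]]'
python3 plan.py .4355 .378 .265 101.2 1
python3 - <<'E'
from h import *
im,W=cloud("top");cv2.imwrite("pics/top2.png",im[:,:,::-1])
hsv=cv2.cvtColor(im,cv2.COLOR_RGB2HSV)
pine=(hsv[...,0]>12)&(hsv[...,0]<32)&(hsv[...,1]>60)&(hsv[...,2]>60)
near=(abs(W[...,0]-.436)<.13)&(abs(W[...,1]-.378)<.13)
print(np.histogram(W[near&pine][:,2],bins=np.arange(0,.34,.01))[0])
s=near&pine&(W[...,2]>.275)&(W[...,2]<.29);print("tray rim",rect(W[s][:,:2]),s.sum())
E
```

```text
time_s: 6.9
eef_pos: [0.4417, 0.3637, 0.2645]
eef_rot: [3.142, 0.001, 1.756]
ft_force: [0.7, -0.8, -3.7]
opening: 0.013
grasp_force: 58.9
t 6.9 pos [0.4417 0.3637 0.2645] yaw 100.62693454538717 rot [3.1416 0.0011 1.7563] F [ 0.6801 -0.8139 -3.746 ] op 0.013048287953151981 58.9162740111351
[0.19, -0.043, -0.006, -0.005]
[ 88 134 185  87  79  92  85  90 495  45   0   0   0   0   0   0   0   0
   0   0   0   5  99 625 725 262 218 263 924 143   2   5   6]
tray rim [442.1559 360.1571 190.0131 121.8193  10.6193] 1056
```

```bash
cat >> h.py <<'E'
def fit(xy,c,deg,hx=.095,hy=.063):
    """straight-line fits of the four outer edges, in a frame at c,deg"""
    t=np.radians(deg);R=np.array([[np.cos(t),-np.sin(t)],[np.sin(t),np.cos(t)]]);l=(xy-c)@R
    out={}
    for ax,L in((0,hx),(1,hy)):
        for sg in(1,-1):
            B=np.arange(-L+.008,L-.008,.006);X=[];Y=[]
            for b in B:
                q=sg*l[(abs(l[:,ax]-b)<.003),1-ax]
                if len(q) and q.max()>(hy if ax==0 else hx)-.012: X.append(b);Y.append(sg*q.max())
            if len(X)>5:
                k,o=np.polyfit(X,Y,1);out[ax,sg]=(np.degrees(np.arctan(k))*(1 if ax==0 else -1),o*1e3,len(X))
    dx=(out[1,1][1]+out[1,-1][1])/2 if (1,1) in out and (1,-1) in out else np.nan
    dy=(out[0,1][1]+out[0,-1][1])/2 if (0,1) in out and (0,-1) in out else np.nan
    print({k:np.round(v,2).tolist() for k,v in out.items()})
    print("centre",c+R@[dx/1e3,dy/1e3],"yaws",[round(deg+v[0],2) for v in out.values()])
E
python3 - <<'E'
from h import *
z=np.load("top0.npz");im,W=cloud("top",z["im"],z["d"])
hsv=cv2.cvtColor(im,cv2.COLOR_RGB2HSV)
pine=(hsv[...,0]>12)&(hsv[...,0]<32)&(hsv[...,1]>60)&(hsv[...,2]>100)
for c,a,lo,hi in(([.436,.378],11,.077,.091),([.574,-.022],-5.2,.057,.07),([.513,-.3095],-23,.014,.03)):
    s=pine&(W[...,2]>lo)&(W[...,2]<hi)&(abs(W[...,0]-c[0])<.12)&(abs(W[...,1]-c[1])<.12)
    fit(W[s][:,:2],np.array(c),a)
z=robot.get_image("top");im,W=cloud("top",*z)
hsv=cv2.cvtColor(im,cv2.COLOR_RGB2HSV)
pine=(hsv[...,0]>12)&(hsv[...,0]<32)&(hsv[...,1]>60)&(hsv[...,2]>60)
c=[.4417,.3637]
s=pine&(W[...,2]>.272)&(W[...,2]<.295)&(abs(W[...,0]-c[0])<.12)&(abs(W[...,1]-c[1])<.12)
fit(W[s][:,:2],np.array(c),10.6)
E
python3 plan.py .4355 .378 .265 101.2 1
```

```text
{(0, 1): [0.21, 62.06, 29.0], (0, -1): [0.14, -63.16, 29.0], (1, 1): [0.42, 94.07, 19.0], (1, -1): [0.25, -94.71, 19.0]}
centre [0.4358 0.3774] yaws [np.float64(11.21), np.float64(11.14), np.float64(11.42), np.float64(11.25)]
{(0, 1): [0.08, 61.36, 29.0], (0, -1): [-0.0, -62.12, 29.0], (1, 1): [0.58, 94.07, 19.0], (1, -1): [-0.1, -94.95, 19.0]}
centre [ 0.5735 -0.0223] yaws [np.float64(-5.12), np.float64(-5.2), np.float64(-4.62), np.float64(-5.3)]
{(0, 1): [-0.17, 61.99, 29.0], (0, -1): [-0.25, -62.5, 29.0], (1, 1): [0.41, 94.31, 19.0], (1, -1): [-0.33, -95.1, 19.0]}
centre [ 0.5125 -0.3096] yaws [np.float64(-23.17), np.float64(-23.25), np.float64(-22.59), np.float64(-23.33)]
{(0, 1): [3.14, 57.37, 11.0], (0, -1): [-0.02, -63.71, 29.0], (1, 1): [-0.28, 94.43, 17.0], (1, -1): [0.02, -94.82, 19.0]}
centre [0.4421 0.3605] yaws [np.float64(13.74), np.float64(10.58), np.float64(10.32), np.float64(10.62)]
t 7.0 pos [0.4418 0.3636 0.2646] yaw 100.58179282559222 rot [3.1415 0.0007 1.7555] F [-0.348   0.0617 -3.6266] op 0.013109539828888555 58.917295038700104
[0.192, -0.044, -0.005, -0.005]
```

```bash
python3 -m creep '[[[-1,0.19,-0.04,0.2,-0.005],[-1,0,0,0.4,0],[-1,0,0,0.4,0],[-1,0,0,0.3,0],[-1,0,0,0.1,0],[-1,0,0,0,0],[-1,0,0,0,0]]]'
python3 plan.py .4358 .378 .15 101.2 1
```

```text
time_s: 7.88
eef_pos: [0.4358, 0.3801, 0.1534]
eef_rot: [3.14, -0.001, 1.768]
ft_force: [-0.2, -0.6, -2.7]
opening: 0.013
grasp_force: 58.9
t 7.875 pos [0.4358 0.3801 0.1534] yaw 101.29205815814834 rot [ 3.1399 -0.0012  1.7679] F [-0.2128 -0.5654 -2.6539] op 0.01301274575715069 58.85878711938858
[-0.025, -0.006, 0.042, 0.001]
```

```bash
python3 -m creep '[[[-1,-0.025,-0.006,0.04,0],[-1,0,0,0,0],[-1,0,0,0,0]]]'
python3 plan.py .4358 .378 .129 101.2 1
python3 -m creep '[[[-1,0,0,0.06,0],[-1,0,0,0.05,0],[-1,0,0,0.05,0],[-1,0,0,0,0]]]'
python3 plan.py .4358 .378 .129 101.2 1
```

```text
time_s: 8.25
eef_pos: [0.4352, 0.3773, 0.1496]
eef_rot: [3.141, -0.0, 1.768]
ft_force: [0.8, -0.1, -3.6]
opening: 0.0128
grasp_force: 58.9
t 8.25 pos [0.4352 0.3773 0.1496] yaw 101.28158362950651 rot [ 3.1412 -0.0003  1.7677] F [ 0.7558 -0.1091 -3.6094] op 0.01284386404677222 58.93440127372742
[0.007, 0.009, 0.257, 0.001]
time_s: 8.75
eef_pos: [0.4348, 0.377, 0.136]
eef_rot: [-3.141, 0.001, 1.768]
ft_force: [0.5, -0.5, -3.7]
opening: 0.0126
grasp_force: 59.0
t 8.75 pos [0.4348 0.377  0.136 ] yaw 101.28704460842432 rot [-3.1407  0.0006  1.7678] F [ 0.4563 -0.5353 -3.7048] op 0.012606332807240729 58.97851377725601
[0.009, 0.014, 0.087, 0.001]
```

```bash
python3 -m creep '[[[-1,0.009,0.012,0.02,0],[-1,0,0,0.025,0],[-1,0,0,0.025,0],[-1,0,0,0.025,0],[-1,0,0,0,0]]]'
python3 plan.py .4358 .378 .129 101.2 1
```

```text
time_s: 9.38
eef_pos: [0.4359, 0.3782, 0.1291]
eef_rot: [3.142, -0.0, 1.768]
ft_force: [-1.3, -0.6, -1.2]
opening: 0.0129
grasp_force: 59.3
t 9.375 pos [0.4359 0.3782 0.1291] yaw 101.28927267619295 rot [ 3.1415 -0.0001  1.7678] F [-1.3395 -0.6433 -1.2083] op 0.012864289158265667 59.26841586828232
[-0.002, -0.002, 0.001, 0.001]
```

```bash
python3 -m creep '[[[-1,0,0,0.015,0],[-1,0,0,0.01,0],[-1,0,0,0,0]]]'
python3 plan.py .4358 .378 .129 101.2 1
```

```text
time_s: 9.75
eef_pos: [0.4359, 0.3782, 0.129]
eef_rot: [-3.141, -0.001, 1.768]
ft_force: [-3.4, -3.1, 14.2]
opening: 0.013
grasp_force: 61.4
t 9.75 pos [0.4359 0.3782 0.129 ] yaw 101.27978772450066 rot [-3.1412 -0.001   1.7677] F [-3.3901 -3.1371 14.1929] op 0.012976577607281353 61.39277905225754
[-0.002, -0.002, 0.0, 0.001]
```

```bash
python3 -m creep '[[[-0.3,0,0,-0.02,0],[-0.3,0,0,0,0],[-0.3,0,0,0,0],[-0.3,0,0,-0.2,0],[-0.3,0,0,-0.45,0],[-0.3,0,0,-0.5,0],[-0.3,0,0,-0.3,0],[-0.3,0,0,0,0]]]'
python3 plan.py .553 -.3297 .24 165 14
python3 - <<'E'
from h import *
im,W=cloud("top")
hsv=cv2.cvtColor(im,cv2.COLOR_RGB2HSV)
pine=(hsv[...,0]>12)&(hsv[...,0]<32)&(hsv[...,1]>60)&(hsv[...,2]>90)
c=[.4358,.3774]
near=(abs(W[...,0]-c[0])<.12)&(abs(W[...,1]-c[1])<.12)
s=pine&(W[...,2]>.141)&(W[...,2]<.154)&near
fit(W[s][:,:2],np.array(c),11.2)
E
```

```text
time_s: 10.75
eef_pos: [0.4373, 0.3792, 0.2475]
eef_rot: [3.137, -0.003, 1.768]
ft_force: [0.3, 0.1, -0.2]
opening: 0.0301
grasp_force: 0.0
t 10.75 pos [0.4373 0.3792 0.2475] yaw 101.28121062229071 rot [ 3.1368 -0.0034  1.7677] F [ 0.2547  0.1001 -0.164 ] op 0.03007101766636542 0.0
[-0.641, -0.023, 0.007, -0.04]
[-0.637, -0.073, 0.007, -0.04]
[-0.629, -0.124, 0.007, -0.04]
[-0.617, -0.173, 0.007, -0.04]
[-0.602, -0.222, 0.007, -0.04]
[-0.582, -0.269, 0.007, -0.04]
[-0.559, -0.314, 0.007, -0.04]
[-0.532, -0.357, 0.007, -0.04]
[-0.502, -0.399, 0.007, -0.04]
[-0.469, -0.437, 0.007, -0.04]
[-0.433, -0.473, 0.007, -0.04]
[-0.394, -0.506, 0.007, -0.04]
[-0.353, -0.536, 0.007, -0.04]
[-0.309, -0.562, 0.007, -0.04]
{(0, 1): [0.05, 62.63, 13.0], (0, -1): [0.21, -62.59, 29.0], (1, 1): [-0.33, 94.27, 16.0], (1, -1): [0.1, -94.34, 19.0]}
centre [0.4358 0.3774] yaws [np.float64(11.25), np.float64(11.41), np.float64(10.87), np.float64(11.3)]
```

The tray sits exactly over the base. Now the magnet.

```bash
python3 -m creep '[[[-0.3,-0.641,-0.023,0,-0.04],[-0.3,-0.637,-0.073,0,-0.04],[-0.3,-0.629,-0.124,0,-0.04],[0.55,-0.617,-0.173,0,-0.04],[0.55,-0.602,-0.222,0,-0.04],[0.55,-0.582,-0.269,0,-0.04],[0.55,-0.559,-0.314,0,-0.04],[0.55,-0.532,-0.357,0,-0.04]]]'
python3 plan.py .553 -.3297 .2 165 7
```

```text
time_s: 11.8
eef_pos: [0.5019, -0.0282, 0.2435]
eef_rot: [-3.14, -0.002, 2.411]
ft_force: [-0.1, -0.2, 0.4]
opening: 0.0661
grasp_force: 0.0
t 11.8 pos [ 0.5019 -0.0282  0.2435] yaw 138.1167881740518 rot [-3.14   -0.0016  2.4106] F [-0.0678 -0.1623  0.3826] op 0.06612645194227887 0.0
[-0.427, -0.34, 0.078, -0.034]
[-0.404, -0.368, 0.078, -0.034]
[-0.378, -0.394, 0.078, -0.034]
[-0.351, -0.418, 0.078, -0.034]
[-0.322, -0.441, 0.078, -0.034]
[-0.292, -0.462, 0.078, -0.034]
[-0.26, -0.48, 0.078, -0.034]
```

```bash
python3 -m creep '[[[0.55,-0.427,-0.34,0.08,-0.034],[0.55,-0.404,-0.368,0.08,-0.034],[0.55,-0.378,-0.394,0.08,-0.034],[0.55,-0.351,-0.418,0.08,-0.034],[0.55,-0.322,-0.441,0.08,-0.034],[0.55,-0.292,-0.462,0.08,-0.034],[0.55,-0.2,-0.38,0.08,-0.03],[0.55,0,0,0,0]]]'
python3 plan.py .553 -.3297 .1 165 3
```

```text
time_s: 12.8
eef_pos: [0.55, -0.3226, 0.1978]
eef_rot: [-3.14, -0.003, 2.87]
ft_force: [0.5, -0.5, 0.1]
opening: 0.0662
grasp_force: 0.0
t 12.8 pos [ 0.55   -0.3226  0.1978] yaw 164.4581858168071 rot [-3.1401 -0.0027  2.8703] F [ 0.521  -0.485   0.0702] op 0.06622231461261291 0.0
[-0.02, -0.025, 0.408, -0.002]
[-0.02, -0.025, 0.408, -0.002]
[-0.02, -0.025, 0.408, -0.002]
```

```bash
python3 -m creep '[[[0.55,-0.02,-0.025,0.4,-0.002],[0.55,-0.02,-0.025,0.4,0],[0.55,-0.01,-0.01,0.4,0],[0.55,0,0,0.3,0],[0.55,0,0,0.1,0],[0.55,0,0,0,0],[0.55,0,0,0,0]]]'
python3 plan.py .553 -.3297 .024 165 4
```

```text
time_s: 13.68
eef_pos: [0.5552, -0.3248, 0.0727]
eef_rot: [-3.141, 0.002, 2.88]
ft_force: [0.8, -0.3, 0.1]
opening: 0.0662
grasp_force: 0.0
t 13.675 pos [ 0.5552 -0.3248  0.0727] yaw 165.01349213203693 rot [-3.1413  0.0017  2.88  ] F [ 0.7625 -0.2639  0.0614] op 0.06615169897710939 0.0
[0.003, -0.016, 0.152, 0.0]
[0.003, -0.016, 0.152, 0.0]
[0.003, -0.016, 0.152, 0.0]
[0.003, -0.016, 0.152, 0.0]
```

```bash
python3 - <<'E'
from h import *
im,d=robot.get_image("wrist");cv2.imwrite("pics/wrist2.png",im[:,:,::-1])
E
```

```text
(no output)
```

View pics/wrist2.png

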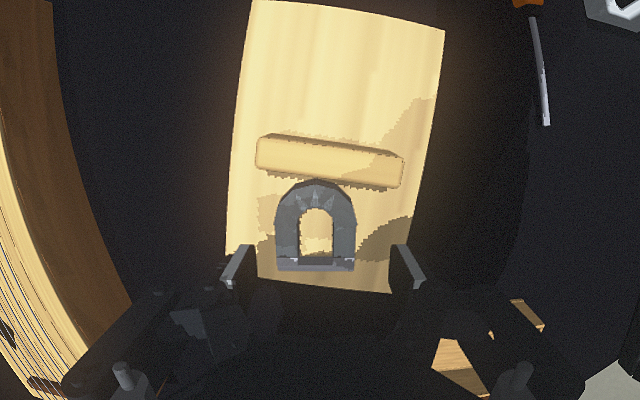

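The magnet spans columns 275–356, with its legs parallel to the fingers. The finger gap is centred about 4 mm to one side, which matches the correction computed above.

```bash
python3 -m creep '[[[0.55,0.01,-0.06,0.15,0],[0.55,0,0,0.2,0],[0.55,0,0,0.15,0],[0.55,0,0,0.08,0],[0.55,0,0,0,0],[0.55,0,0,0,0]]]'
python3 plan.py .553 -.3297 .024 165 1
```

```text
time_s: 14.48
eef_pos: [0.5528, -0.3293, 0.0255]
eef_rot: [-3.141, 0.001, 2.88]
ft_force: [0.0, 0.5, 0.4]
opening: 0.0663
grasp_force: 0.0
t 14.475 pos [ 0.5528 -0.3293  0.0255] yaw 165.0056137264268 rot [-3.1414  0.0006  2.8799] F [0.015  0.4567 0.4048] op 0.0663028131738492 0.0
[-0.004, -0.004, 0.019, 0.0]
```

```bash
python3 -m creep '[[[0.3,0,0,0.02,0],[-1,0,0,0,0],[-1,0,0,0,0],[-1,0,0,0,0],[-1,0,0,0,0]]]'
python3 plan.py .553 -.3297 .024 165 1
python3 -m creep '[[[-1,0,0,-0.05,0],[-1,0,0,-0.2,0],[-1,0,0,-0.4,0],[-1,0,0,-0.6,0],[-1,0,0,-0.6,0],[-1,0,0,-0.5,0],[-1,0,0,-0.4,0],[-1,0,0,0,0]]]'
python3 plan.py .48 .386 .24 191.2 14
```

```text
time_s: 15.1
eef_pos: [0.5529, -0.3292, 0.0245]
eef_rot: [3.141, 0.001, 2.88]
ft_force: [0.4, 0.7, 5.8]
opening: 0.0483
grasp_force: 61.8
t 15.1 pos [ 0.5529 -0.3292  0.0245] yaw 165.00622685245202 rot [3.1415 0.0008 2.8799] F [0.3768 0.7197 5.7759] op 0.04830235414317856 61.8268221616745
[-0.003, -0.006, 0.006, 0.0]
time_s: 16.1
eef_pos: [0.5538, -0.3303, 0.2472]
eef_rot: [-3.14, 0.007, 2.879]
ft_force: [-0.3, 0.4, -3.3]
opening: 0.0484
grasp_force: 62.6
t 16.1 pos [ 0.5538 -0.3303  0.2472] yaw 164.98295205750279 rot [-3.1401  0.0066  2.8795] F [-0.3143  0.3928 -3.3131] op 0.04835929996535857 62.58102983236313
[0.229, 0.601, 0.006, -0.016]
[0.21, 0.608, 0.006, -0.016]
[0.19, 0.614, 0.006, -0.016]
[0.169, 0.62, 0.006, -0.016]
[0.149, 0.625, 0.006, -0.016]
[0.129, 0.63, 0.006, -0.016]
[0.108, 0.634, 0.006, -0.016]
[0.087, 0.637, 0.006, -0.016]
[0.066, 0.64, 0.006, -0.016]
[0.045, 0.641, 0.006, -0.016]
[0.024, 0.642, 0.006, -0.016]
[0.003, 0.643, 0.006, -0.016]
[-0.018, 0.643, 0.006, -0.016]
[-0.039, 0.642, 0.006, -0.016]
```

```bash
python3 -m creep '[[[-1,0.1,0.3,0,-0.008],[-1,0.21,0.608,0,-0.016],[-1,0.19,0.614,0,-0.016],[-1,0.169,0.62,0,-0.016],[-1,0.149,0.625,0,-0.016],[-1,0.129,0.63,0,-0.016],[-1,0.108,0.634,0,-0.016],[-1,0.087,0.637,0,-0.016]]]'
python3 plan.py .4814 .3864 .245 191.2 8
```

```text
time_s: 17.1
eef_pos: [0.5178, 0.0576, 0.242]
eef_rot: [-3.141, -0.004, 3.123]
ft_force: [1.6, -0.2, -2.4]
opening: 0.0488
grasp_force: 62.6
t 17.1 pos [0.5178 0.0576 0.242 ] yaw 178.9293963655993 rot [-3.1414 -0.0041  3.1229] F [ 1.5617 -0.1791 -2.4246] op 0.0487573608349878 62.6126754283905
[0.066, 0.513, -0.005, -0.013]
[0.053, 0.514, -0.005, -0.013]
[0.039, 0.515, -0.005, -0.013]
[0.025, 0.516, -0.005, -0.013]
[0.011, 0.517, -0.005, -0.013]
[-0.003, 0.517, -0.005, -0.013]
[-0.016, 0.517, -0.005, -0.013]
[-0.03, 0.516, -0.005, -0.013]
```

```bash
python3 -m creep '[[[-1,0.066,0.55,0,-0.013],[-1,0.053,0.55,0,-0.013],[-1,0.039,0.55,0,-0.013],[-1,0.025,0.55,0,-0.013],[-1,0.011,0.5,0,-0.013],[-1,-0.003,0.45,0,-0.013],[-1,-0.016,0.4,0,-0.013],[-1,-0.03,0.35,0,-0.01]]]'
python3 -m creep '[[[-1,0,0,0,0],[-1,0,0,0,0]]]'
python3 plan.py .4814 .3864 .19 191.2 1
```

```text
time_s: 18.1
eef_pos: [0.4872, 0.3675, 0.2419]
eef_rot: [-3.14, -0.004, -2.958]
ft_force: [0.6, -0.3, -2.3]
opening: 0.0486
grasp_force: 62.6
time_s: 18.35
eef_pos: [0.4894, 0.3651, 0.2429]
eef_rot: [-3.14, -0.002, -2.962]
ft_force: [0.2, -0.5, -2.7]
opening: 0.0486
grasp_force: 62.7
t 18.35 pos [0.4894 0.3651 0.2429] yaw -169.6871667764762 rot [-3.1397 -0.0018 -2.9616] F [ 0.2092 -0.4851 -2.6827] op 0.04861405917955222 62.67526052892208
[0.051, 0.28, 0.661, -0.008]
```

```bash
python3 -m creep '[[[-1,0.051,0.28,0,-0.008],[-1,0,0,0.3,0],[-1,0,0,0.4,0],[-1,0,0,0.3,0],[-1,0,0,0.1,0],[-1,0,0,0,0],[-1,0,0,0,0]]]'
python3 plan.py .4814 .3864 .1065 191.2 1
```

```text
time_s: 19.23
eef_pos: [0.4827, 0.3882, 0.1569]
eef_rot: [3.14, 0.002, -2.945]
ft_force: [0.1, -0.2, -2.2]
opening: 0.049
grasp_force: 62.7
t 19.225 pos [0.4827 0.3882 0.1569] yaw -168.7565336783328 rot [ 3.1403  0.002  -2.9454] F [ 0.1063 -0.2049 -2.1905] op 0.04898626243710786 62.690903171896935
[0.02, -0.019, 0.63, 0.0]
```

```bash
python3 -m creep '[[[-1,0.02,-0.019,0.2,0],[-1,0,0,0.2,0],[-1,0,0,0.1,0],[-1,0,0,0.05,0],[-1,0,0,0,0],[-1,0,0,0,0]]]'
python3 plan.py .4814 .3864 .1065 191.2 1
```

```text
time_s: 19.98
eef_pos: [0.481, 0.3859, 0.112]
eef_rot: [3.141, 0.001, -2.945]
ft_force: [-0.2, 0.5, -1.4]
opening: 0.0486
grasp_force: 62.7
t 19.975 pos [0.481  0.3859 0.112 ] yaw -168.7577791346727 rot [ 3.1412  0.0007 -2.9454] F [-0.1592  0.5298 -1.3683] op 0.04863588055005985 62.67068199813366
[-0.006, 0.005, 0.069, 0.0]
```

```bash
python3 - <<'E'
from h import *
im,d=robot.get_image("wrist");cv2.imwrite("pics/wrist3.png",im[:,:,::-1])
E
```

```text
(no output)
```

View pics/wrist3.png

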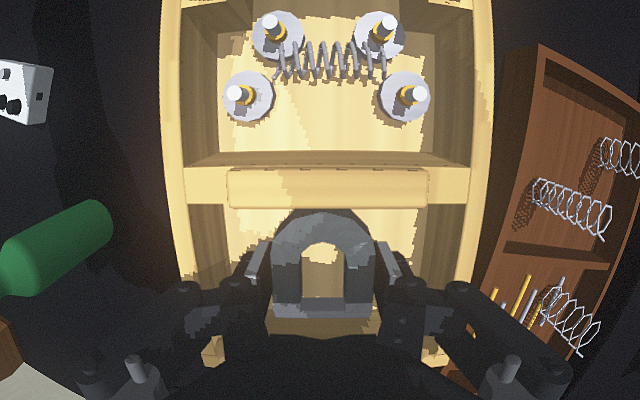

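The magnet hangs level and central in the empty half, with its bend at (322,215) clear of the divider and both fingers inside the walls. I'll lower it in small steps.

```bash
python3 -m creep '[[[-1,0,0,0.03,0],[-1,0,0,0.02,0],[-1,0,0,0.015,0],[-1,0,0,0,0],[-1,0,0,0,0]]]'
python3 plan.py .4814 .3864 .1065 191.2 1
```

```text
time_s: 20.65
eef_pos: [0.4807, 0.3856, 0.1067]
eef_rot: [-3.141, -0.0, -2.945]
ft_force: [-1.5, -2.0, -0.2]
opening: 0.0485
grasp_force: 63.0
t 20.65 pos [0.4807 0.3856 0.1067] yaw -168.75699980586742 rot [-3.1415 -0.     -2.9454] F [-1.5103 -1.9577 -0.172 ] op 0.048471423659419824 63.009425327181816
[-0.01, 0.009, 0.002, 0.0]
```

```bash
python3 -m creep '[[[-1,0,0,0.01,0],[-1,0,0,0,0]]]'
python3 plan.py .4814 .3864 .1065 191.2 1
```

```text
time_s: 20.9
eef_pos: [0.4808, 0.3857, 0.1065]
eef_rot: [-3.142, 0.0, -2.945]
ft_force: [-1.0, -1.2, 5.1]
opening: 0.0486
grasp_force: 63.5
t 20.9 pos [0.4808 0.3857 0.1065] yaw -168.76212350422287 rot [-3.1416  0.0002 -2.9455] F [-0.9998 -1.1704  5.1196] op 0.048625619375049466 63.51070582866669
[-0.009, 0.008, 0.0, 0.0]
```

Resting on the floor, so release and retreat.

```bash
python3 -m creep '[[[0.4,0,0,0,0],[0.4,0,0,0,0],[0.4,0,0,-0.05,0],[0.4,0,0,-0.3,0],[0.4,0,0,-0.4,0],[0.4,0,0,-0.5,0],[0.4,0,0,-0.4,0],[0.4,0,0,0,0]]]'
python3 plan.py .5125 -.3096 .24 66.8 14
python3 - <<'E'
from h import *
im,W=cloud("top")
hsv=cv2.cvtColor(im,cv2.COLOR_RGB2HSV)
pine=(hsv[...,0]>12)&(hsv[...,0]<32)&(hsv[...,1]>60)&(hsv[...,2]>70)
c=[.5125,-.3096];near=(abs(W[...,0]-c[0])<.12)&(abs(W[...,1]-c[1])<.12)
fit(W[pine&(W[...,2]>.014)&(W[...,2]<.03)&near][:,:2],np.array(c),-23.2)
g=pine&near&(W[...,2]>.046)&(W[...,2]<.064);print("bar",rect(W[g][:,:2]))
E
```

```text
time_s: 21.9
eef_pos: [0.4824, 0.3871, 0.241]
eef_rot: [3.138, 0.006, -2.945]
ft_force: [-0.2, 0.8, -0.6]
opening: 0.0596
grasp_force: 0.0
t 21.9 pos [0.4824 0.3871 0.241 ] yaw -168.75990784214733 rot [ 3.1381  0.0059 -2.9454] F [-0.1942  0.7956 -0.6447] op 0.05962796845762251 0.0
[0.095, -0.615, 0.001, 0.078]
[-0.001, -0.623, 0.001, 0.078]
[-0.098, -0.615, 0.001, 0.078]
[-0.191, -0.593, 0.001, 0.078]
[-0.281, -0.556, 0.001, 0.078]
[-0.363, -0.506, 0.001, 0.078]
[-0.437, -0.444, 0.001, 0.078]
[-0.5, -0.371, 0.001, 0.078]
[-0.552, -0.289, 0.001, 0.078]
[-0.59, -0.2, 0.001, 0.078]
[-0.613, -0.107, 0.001, 0.078]
[-0.623, -0.011, 0.001, 0.078]
[-0.617, 0.086, 0.001, 0.078]
[-0.596, 0.18, 0.001, 0.078]
{(0, 1): [-0.03, 62.31, 29.0], (0, -1): [0.07, -62.32, 29.0], (1, 1): [0.24, 94.84, 19.0], (1, -1): [-0.32, -94.59, 19.0]}
centre [ 0.5126 -0.3097] yaws [np.float64(-23.23), np.float64(-23.13), np.float64(-22.96), np.float64(-23.52)]
bar [ 511.888  -309.3382   79.6855   18.7016   66.488 ]
```

```bash
python3 -m creep '[[[0.4,0.095,-0.615,0,0.078],[0.4,0,-0.623,0,0.078],[0.4,-0.098,-0.615,0,0.078],[-0.15,-0.191,-0.593,0,0.078],[-0.15,-0.281,-0.556,0,0.078],[-0.15,-0.363,-0.506,0,0.078],[-0.15,-0.437,-0.444,0,0.078],[-0.15,-0.5,-0.371,0,0.078]]]'
python3 plan.py .5125 -.3096 .22 66.8 7
```

```text
time_s: 22.95
eef_pos: [0.4955, -0.0142, 0.2366]
eef_rot: [-3.139, -0.001, 2.085]
ft_force: [0.5, 0.3, 0.3]
opening: 0.0367
grasp_force: 0.0
t 22.95 pos [ 0.4955 -0.0142  0.2366] yaw 119.45364029294282 rot [-3.1393 -0.0007  2.0849] F [0.4839 0.3015 0.3498] op 0.03667529898474893 0.0
[-0.474, -0.233, 0.03, 0.066]
[-0.501, -0.169, 0.03, 0.066]
[-0.518, -0.102, 0.03, 0.066]
[-0.527, -0.033, 0.03, 0.066]
[-0.527, 0.036, 0.03, 0.066]
[-0.518, 0.105, 0.03, 0.066]
[-0.5, 0.172, 0.03, 0.066]
```

```bash
python3 -m creep '[[[-0.15,-0.474,-0.233,0.03,0.066],[-0.15,-0.501,-0.169,0.03,0.066],[-0.15,-0.518,-0.102,0.03,0.066],[-0.15,-0.527,-0.033,0.03,0.066],[-0.15,-0.527,0.036,0.03,0.066],[-0.15,-0.45,0.09,0.03,0.066],[-0.15,-0.35,0.13,0.03,0.055],[-0.15,0,0,0,0]]]'
python3 plan.py .5125 -.3096 .09 66.8 3
```

```text
time_s: 23.95
eef_pos: [0.5126, -0.2924, 0.2196]
eef_rot: [-3.14, 0.003, 1.184]
ft_force: [0.5, -0.1, -0.2]
opening: 0.0366
grasp_force: 0.0
t 23.95 pos [ 0.5126 -0.2924  0.2196] yaw 67.8211067349453 rot [-3.1396  0.0025  1.1837] F [ 0.5367 -0.1191 -0.1901] op 0.03661858432728796 0.0
[-0.066, 0.027, 0.54, 0.003]
[-0.066, 0.027, 0.54, 0.003]
[-0.066, 0.028, 0.54, 0.003]
```

```bash
python3 -m creep '[[[-0.15,-0.066,0.027,0.5,0.003],[-0.15,-0.066,0.027,0.5,0.003],[-0.15,-0.066,0.027,0.5,0.003],[-0.15,0,0,0.1,0],[-0.15,0,0,0,0],[-0.15,0,0,0,0]]]'
python3 plan.py .5125 -.3096 .028 66.8 3
```

```text
time_s: 24.7
eef_pos: [0.5149, -0.3071, 0.0943]
eef_rot: [3.139, -0.0, 1.171]
ft_force: [-0.3, 0.1, -1.1]
opening: 0.036
grasp_force: 0.0
t 24.7 pos [ 0.5149 -0.3071  0.0943] yaw 67.07362899872363 rot [ 3.1392 -0.      1.1707] F [-0.2778  0.1087 -1.0757] op 0.035982701612593315 0.0
[-0.013, -0.005, 0.276, 0.001]
[-0.013, -0.005, 0.276, 0.001]
[-0.013, -0.005, 0.276, 0.001]
```

```bash
python3 -m creep '[[[-0.15,-0.04,-0.015,0.27,0.002],[-0.15,0,0,0.27,0],[-0.15,0,0,0.2,0],[-0.15,0,0,0.08,0],[-0.15,0,0,0,0],[-0.15,0,0,0,0]]]'
python3 plan.py .5125 -.3096 .028 66.8 1
```

```text
time_s: 25.45
eef_pos: [0.5121, -0.3099, 0.028]
eef_rot: [3.14, 0.0, 1.166]
ft_force: [0.1, -0.6, 0.5]
opening: 0.0364
grasp_force: 0.0
t 25.45 pos [ 0.5121 -0.3099  0.028 ] yaw 66.80392226650027 rot [3.1403 0.0002 1.1659] F [ 0.1003 -0.5819  0.5406] op 0.03638096320765323 0.0
[0.005, 0.004, -0.0, 0.0]
```

```bash
python3 -m creep '[[[-1,0,0,0,0],[-1,0,0,0,0],[-1,0,0,0,0],[-1,0,0,0,0],[-1,0,0,0,0]]]'
python3 -m creep '[[[-1,0,0,-0.1,0],[-1,0,0,-0.2,0],[-1,0,0,-0.4,0],[-1,0,0,-0.6,0],[-1,0,0,-0.6,0],[-1,0,0,-0.5,0],[-1,0,0,-0.4,0],[-1,0,0,0,0]]]'
python3 plan.py .4358 .3774 .255 101.2 15
```

```text
time_s: 26.08
eef_pos: [0.5121, -0.3099, 0.0281]
eef_rot: [3.14, -0.0, 1.166]
ft_force: [-0.8, 0.6, 5.5]
opening: 0.0172
grasp_force: 59.6
time_s: 27.08
eef_pos: [0.5126, -0.3106, 0.2543]
eef_rot: [3.136, 0.0, 1.166]
ft_force: [0.2, -0.9, -3.3]
opening: 0.017
grasp_force: 59.2
t 27.075 pos [ 0.5126 -0.3106  0.2543] yaw 66.78210547515202 rot [3.1356 0.0002 1.1656] F [ 0.1554 -0.8644 -3.2909] op 0.016966985495661023 59.15546000003815
[0.502, -0.285, -0.001, -0.02]
[0.513, -0.264, -0.001, -0.02]
[0.523, -0.244, -0.001, -0.02]
[0.532, -0.223, -0.001, -0.02]
[0.541, -0.201, -0.001, -0.02]
[0.548, -0.179, -0.001, -0.02]
[0.555, -0.157, -0.001, -0.02]
[0.561, -0.135, -0.001, -0.02]
[0.566, -0.112, -0.001, -0.02]
[0.57, -0.09, -0.001, -0.02]
[0.573, -0.067, -0.001, -0.02]
[0.575, -0.044, -0.001, -0.02]
[0.577, -0.021, -0.001, -0.02]
[0.577, 0.002, -0.001, -0.02]
[0.576, 0.026, -0.001, -0.02]
```

```bash
python3 -m creep '[[[-1,0.25,-0.14,0,-0.01],[-1,0.513,-0.264,0,-0.02],[-1,0.523,-0.244,0,-0.02],[-1,0.532,-0.223,0,-0.02],[-1,0.541,-0.201,0,-0.02],[-1,0.548,-0.179,0,-0.02],[-1,0.555,-0.157,0,-0.02],[-1,0.561,-0.135,0,-0.02]]]'
python3 plan.py .4358 .3774 .255 101.2 8
```

```text
time_s: 28.08
eef_pos: [0.4779, 0.0363, 0.25]
eef_rot: [-3.139, 0.001, 1.467]
ft_force: [0.8, 0.2, -2.0]
opening: 0.0169
grasp_force: 59.0
t 28.075 pos [0.4779 0.0363 0.25  ] yaw 84.04893283816031 rot [-3.1388  0.0009  1.4669] F [ 0.7761  0.1531 -1.9712] op 0.016883322646295648 59.02328073978424
[0.523, -0.121, -0.008, -0.019]
[0.527, -0.101, -0.008, -0.019]
[0.531, -0.081, -0.008, -0.019]
[0.533, -0.061, -0.008, -0.019]
[0.535, -0.041, -0.008, -0.019]
[0.537, -0.021, -0.008, -0.019]
[0.537, -0.001, -0.008, -0.019]
[0.537, 0.019, -0.008, -0.019]
```

```bash
python3 -m creep '[[[-1,0.55,-0.121,-0.008,-0.019],[-1,0.55,-0.101,-0.008,-0.019],[-1,0.55,-0.081,-0.008,-0.019],[-1,0.54,-0.061,-0.008,-0.019],[-1,0.52,-0.041,-0.008,-0.019],[-1,0.48,-0.021,-0.008,-0.019],[-1,0.4,-0.001,0,-0.019],[-1,0.3,0.01,0,-0.015]]]'
python3 -m creep '[[[-1,0,0,0,0],[-1,0,0,0,0]]]'
python3 plan.py .4358 .3774 .255 101.2 1
```

```text
time_s: 29.08
eef_pos: [0.4411, 0.3477, 0.2542]
eef_rot: [-3.14, 0.001, 1.764]
ft_force: [0.5, -0.6, -3.6]
opening: 0.017
grasp_force: 59.0
time_s: 29.32
eef_pos: [0.4422, 0.3449, 0.2548]
eef_rot: [-3.141, 0.002, 1.76]
ft_force: [-0.5, -1.3, -3.4]
opening: 0.0171
grasp_force: 59.0
t 29.325 pos [0.4422 0.3449 0.2548] yaw 100.8471792887128 rot [-3.1408  0.0017  1.7601] F [-0.496  -1.3158 -3.447 ] op 0.01713657661104422 59.03868913650513
[0.414, -0.003, -0.002, -0.003]
```

```bash
python3 -m creep '[[[-1,0.3,-0.003,0,-0.003],[-1,0.11,0,0.2,0],[-1,0,0,0.3,0],[-1,0,0,0.15,0],[-1,0,0,0.07,0],[-1,0,0,0,0],[-1,0,0,0,0]]]'
python3 plan.py .4358 .3774 .195 101.2 1
python3 - <<'E'
from h import *
im,W=cloud("top")
hsv=cv2.cvtColor(im,cv2.COLOR_RGB2HSV)
pine=(hsv[...,0]>12)&(hsv[...,0]<32)&(hsv[...,1]>60)&(hsv[...,2]>70)
c=[.4358,.3774];near=(abs(W[...,0]-c[0])<.12)&(abs(W[...,1]-c[1])<.12)
h=W[pine&near][:,2];print(np.histogram(h,bins=np.arange(.16,.24,.005))[0])
z=robot.get_obs()["eef_pos"][2]-.006
fit(W[pine&(W[...,2]>z-.009)&(W[...,2]<z+.009)&near][:,:2],np.array(c),11.2)
E
```

```text
time_s: 30.2
eef_pos: [0.436, 0.379, 0.1982]
eef_rot: [3.14, -0.001, 1.768]
ft_force: [0.4, 0.3, -2.5]
opening: 0.0169
grasp_force: 58.8
t 30.2 pos [0.436  0.379  0.1982] yaw 101.2704215316746 rot [ 3.1403 -0.0008  1.7675] F [ 0.3873  0.3454 -2.5195] op 0.01687539515512248 58.83878946304321
[-0.019, -0.007, 0.04, 0.001]
[   0    3   34   45   56  179 1464  240    9   15   10   14   23   85
    7]
{(0, 1): [0.06, 63.49, 15.0], (0, -1): [0.08, -62.12, 29.0], (1, 1): [-0.47, 95.18, 13.0], (1, -1): [0.04, -94.4, 18.0]}
centre [0.4361 0.3781] yaws [np.float64(11.26), np.float64(11.28), np.float64(10.73), np.float64(11.24)]
```

```bash
python3 -m creep '[[[-1,-0.01,-0.005,0.04,0],[-1,0,0,0,0],[-1,0,0,0.05,0],[-1,0,0,0.05,0],[-1,0,0,0.04,0],[-1,0,0,0,0],[-1,0,0,0,0]]]'
python3 plan.py .4357 .3781 .176 101.2 1
```

```text
time_s: 31.12
eef_pos: [0.4353, 0.3779, 0.1831]
eef_rot: [3.142, 0.0, 1.768]
ft_force: [1.9, -0.1, -3.3]
opening: 0.0171
grasp_force: 58.9
t 31.125 pos [0.4353 0.3779 0.1831] yaw 101.28784877095107 rot [3.1415 0.     1.7678] F [ 1.8633 -0.0534 -3.299 ] op 0.01707593855252333 58.89093339443207
[0.001, 0.005, 0.089, 0.001]
```

```bash
python3 -m creep '[[[-1,0,0.005,0.025,0],[-1,0,0,0.025,0],[-1,0,0,0.02,0],[-1,0,0,0.02,0],[-1,0,0,0,0]]]'
python3 plan.py .4357 .3781 .176 101.2 1
python3 -m creep '[[[-1,0,0,0.01,0],[-1,0,0,0,0]]]'
python3 plan.py .4357 .3781 .176 101.2 1
```

```text
time_s: 31.75
eef_pos: [0.4356, 0.378, 0.1761]
eef_rot: [-3.142, -0.0, 1.768]
ft_force: [-0.6, -0.8, -1.1]
opening: 0.0169
grasp_force: 59.4
t 31.75 pos [0.4356 0.378  0.1761] yaw 101.28818673126342 rot [-3.1416 -0.0001  1.7678] F [-0.6088 -0.7624 -1.0899] op 0.0168683860906757 59.36415195465088
[0.001, 0.002, 0.002, 0.001]
time_s: 32.0
eef_pos: [0.4356, 0.378, 0.1761]
eef_rot: [-3.141, -0.001, 1.768]
ft_force: [-2.3, -1.4, 4.8]
opening: 0.0173
grasp_force: 60.2
t 32.0 pos [0.4356 0.378  0.1761] yaw 101.28618473190141 rot [-3.1414 -0.0005  1.7678] F [-2.281  -1.4398  4.7824] op 0.017274936369798922 60.23843765258789
[0.001, 0.001, 0.002, 0.001]
```

Lid seated at the expected height, so release, retreat and check.

```bash
python3 -m creep '[[[-0.1,0,0,0,0],[-0.1,0,0,0,0],[-0.1,0,0,-0.05,0],[-0.1,0,0,-0.3,0],[-0.1,0,0,-0.4,0],[-0.1,0,0,-0.4,0],[-0.1,0,0,-0.2,0],[-0.1,0,0,0,0]]]'
python3 -m creep '[[[-0.1,-0.4,-0.3,0,0],[-0.1,-0.5,-0.4,0,0],[-0.1,-0.5,-0.4,0,0],[-0.1,-0.4,-0.3,0,0],[-0.1,0,0,0,0],[-0.1,0,0,0,0]]]'
python3 - <<'E'
from h import *
im,W=cloud("top");cv2.imwrite("pics/top9.png",im[:,:,::-1])
i2,_=robot.get_image("side");cv2.imwrite("pics/side9.png",i2[:,:,::-1])
hsv=cv2.cvtColor(im,cv2.COLOR_RGB2HSV)
pine=(hsv[...,0]>12)&(hsv[...,0]<32)&(hsv[...,1]>60)&(hsv[...,2]>70)
c=[.4358,.3774];near=(abs(W[...,0]-c[0])<.12)&(abs(W[...,1]-c[1])<.12)
s=pine&(W[...,2]>.161)&(W[...,2]<.179)&near;p=W[s]
fit(p[:,:2],np.array(c),11.2)
A=np.c_[p[:,:2]-c,np.ones(len(p))];print("plane",np.linalg.lstsq(A,p[:,2],rcond=None)[0],len(p))
E
```

```text
time_s: 33.0
eef_pos: [0.4361, 0.3784, 0.2841]
eef_rot: [3.14, -0.001, 1.768]
ft_force: [-0.0, 1.0, -0.3]
opening: 0.0385
grasp_force: 0.0
time_s: 33.75
eef_pos: [0.3539, 0.2152, 0.2827]
eef_rot: [-3.141, 0.0, 1.768]
ft_force: [0.5, 0.1, -0.0]
opening: 0.0386
grasp_force: 0.0
{(0, 1): [0.72, 61.22, 24.0], (1, 1): [-0.41, 94.05, 18.0]}
centre [nan nan] yaws [np.float64(11.92), np.float64(10.79)]
plane [0.0003 0.0034 0.1704] 393
```

View pics/top9.png

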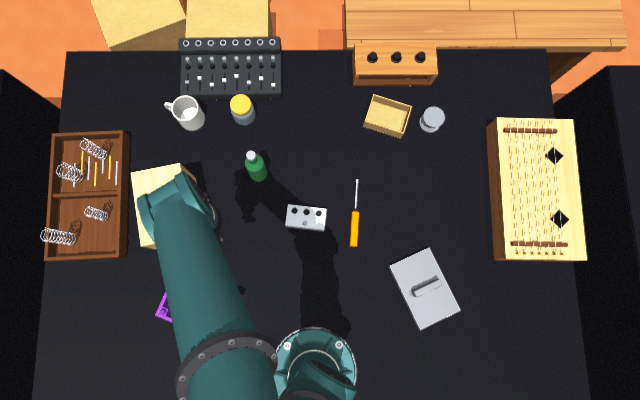

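View pics/side9.png

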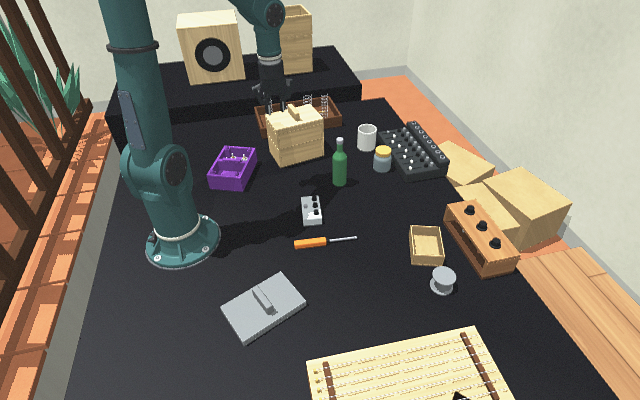

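The side view shows the box stacked flush at (295,135), and the arm partly covers it in the top view. The lid's top plane is at 170 mm and level, as it should be. The bystanders and look-alikes are where they were.

```bash
python3 -c "
from plant import robot
print(robot.close_job())"
```

```text
the job is handed in; nothing more can be done
None
```

The job is handed in at about 34 s of the 72 s allowed: the divided tray is seated on the deep tray, the magnet is packed in its empty half, and the lid is on top, level at the expected 170 mm, with nothing else seen moved in the final pictures.

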